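# Build up a lens unit in the assembly nest

## Task

Build one lens unit in the round nest of the assembly fixture, in this order: the wide cup-shaped barrel, open end up, fully home in the nest; the plain metal sleeve into the barrel, down on its floor; the lens cell, glass up, into the sleeve until its collar rests on the sleeve's rim; and last the retaining bezel over the head of the lens cell, down on the collar. The unit must stand straight and finished in the nest, every part let go; lower the lens cell in, do not let it drop, and leave the pump bottle, the dust blower and the screwdriver where they are.

Things in the scene. Friction and masses are not known exactly. Their poses are not given: they have to be found in the camera images.
- fixture: Assembly fixture, fixed: square aluminium plate 110 x 110 x 12 mm with a white round nest ring in its middle (bore 69 mm, outside 84 mm, 8 mm deep, top 20 mm above the bench, mouth flared 4 mm); screw heads at the corners up to 16 mm above the bench. Origin: centre of the plate's underside, on the nest's axis, at bench level; z up, x and y along the sides. Nest floor: 12 mm above the origin.
- barrel: Barrel, loose, open end up: black ribbed cup, the widest part. Outside 66 mm, height 28, bore 56, floor 4 thick with a small glass in it. Foot bevelled 2 mm, mouth 3 mm. About 0.11 kg. Origin: centre of its underside; z up its axis. Home, its underside is on the nest floor (1.5 mm play all round) and its top 20 mm stand clear of the nest ring.
- sleeve: Sleeve, loose, upright: aluminium tube open at both ends, three thin dark lines on it. Outside 53 mm, bore 45, height 44. Upper mouth bevelled 2.5 mm inside, foot 1.5 mm outside. About 0.09 kg. Origin: centre of its lower end; z up its axis. Home, it stands on the barrel's floor (1.5 mm play), 4 mm above the barrel's origin; its top 20 mm stand above the barrel's rim.
- lens_cell: Lens cell, loose, glass up: black, solid, round steps. From below: spigot 42 mm dia, 22 long (foot bevelled 3); collar 54 dia, 6 thick; head 40 dia, 14 high (top edge bevelled 3), a 28 mm glass in its top; 42 high in all. About 0.10 kg. Origin: centre of the spigot's underside; z up its axis. Home, its collar lies on the sleeve's rim, its origin 22 mm above the sleeve's origin (1.5 mm play).
- bezel: Retaining bezel, loose, front up: low black ring, outside 56 mm, height 19. Front bore 32 (flared to 37 at the top) widens underneath to 45 mm, 15 deep, lower mouth bevelled 2.5. About 0.05 kg. Origin: centre of its underside (wide-bored end); z up its axis. Home, it covers the lens cell's head (2.5 mm play) and lies on the collar, its origin 28 mm above the lens cell's origin.
- pump_bottle: Bystander: white plastic pump bottle with steel top, 66 mm diameter, 135 mm high, loose; origin: centre of its underside. Not to be disturbed.
- blower: Bystander: dark rubber dust blower standing on its bulb, nozzle up, 62 mm diameter, 138 mm high, loose; origin: centre of its underside. Not to be disturbed.
- screwdriver: Bystander: screwdriver lying on the bench, 170 mm long, loose; origin about its middle, x along it from handle to tip. Not to be disturbed.
- tray: Clear tray 260 x 180 mm, walls 30 mm high, with five finished units (66 mm diameter, 76 mm high over the bench), all fixed to the bench; it is only in the way. Origin: centre of its underside.
Things that resemble listed ones, but are neither listed nor needed, are in the scene too. Leave any purple or red look-alike of the barrel alone.

How it is judged (in metres and radians):
On the way, in this order (a step that is already met when the one before it is completed fails the run):
1. the barrel is fully home in the fixture's nest, upright (horizontal distance between barrel and fixture below 0.004 m and z of barrel in the frame of fixture between 0.0095 and 0.0145 m and angle between barrel's own z axis and vertical below 0.06 rad), for 0.2 s.
2. the sleeve stands on the barrel's floor (horizontal distance between sleeve and barrel below 0.004 m and z of sleeve in the frame of barrel between 0.0015 and 0.0065 m and angle between sleeve's own z axis and vertical below 0.06 rad), for 0.2 s.
3. the lens cell is in the sleeve, its collar on the sleeve's rim (horizontal distance between lens_cell and sleeve below 0.004 m and z of lens_cell in the frame of sleeve between 0.0195 and 0.0245 m and angle between lens_cell's own z axis and vertical below 0.06 rad), for 0.2 s.
4. the bezel is over the lens cell's head, down on the collar (horizontal distance between bezel and lens_cell below 0.004 m and z of bezel in the frame of lens_cell between 0.0255 and 0.0305 m and angle between bezel's own z axis and vertical below 0.06 rad), for 0.2 s.
At the end, for the whole second after the job is handed in: The barrel is home in the nest, the sleeve in the barrel, the lens cell in the sleeve and the bezel on the lens cell: each on the axis of the one below within 4 mm, at its seated height within 2.5 mm, upright within 0.06 rad, at rest and released (all of step 1 and all of step 2 and all of step 3 and all of step 4 and linear speed of each of barrel, sleeve, lens_cell, bezel below 0.02 m/s); the robot touches nothing.
It fails at once if the lens cell is let fall (it moves faster than 0.6 m/s while the fingers do not hold it) (linear speed of lens_cell above 0.6 m/s and contact force between the fingers and lens_cell below 0.1 N).
It fails at once if the pump bottle is moved by more than 30 mm (distance of pump_bottle from where it was at the start of the episode above 0.03 m).
It fails at once if the blower is moved by more than 30 mm (distance of blower from where it was at the start of the episode above 0.03 m).
It fails at once if the screwdriver is moved by more than 30 mm (distance of screwdriver from where it was at the start of the episode above 0.03 m).
It also fails if it takes over 106 s, if anything falls off the work surface, if the arm or the gripper's body presses on something with over 40 N, if the wrist force passes 120 N, or if a joint passes its speed limit or range.

## Robot

A 7-joint arm with a two-finger parallel gripper is mounted at the origin on the work surface. World frame = base frame: x ahead of the robot, y to its left, z up, the work surface at z = 0. Lengths are in mm, angles in rad, forces in N, time in s.
With the tool pointing down it reaches from about 400 to 900 mm from the base axis. Payload 5.6 kg.
Tool frame: the origin (TCP) lies between the finger pads; the fingertips stand env.finger_overhang ahead of it and the grasp point (between the pads) lies 11 mm behind it (env.finger_overhang is the distance from the TCP to the fingertips, in mm); z points along the fingers, y is the line along which they close (so a half turn about z gives the same grasp; the last joint's range is limited). The gripper opens to 92 mm and grips with 3 to 60 N. Pads are 20 mm wide; open, the fingers measure 128 mm over their backs; the gripper's body (75 mm by 189 mm) begins 69 mm behind the grasp point.
Start: joints at [1.103, 0.468, -0.012, 1.603, 0.006, 1.071, -0.056], TCP at [267.851, -592.254, 222.592] pointing down, gripper open.
Joint ranges: [-2.53, 2.53], [-0.31, 2.02], [-1.57, 1.55], [0.28, 2.44], [-1.29, 4.43], [0.15, 1.84], [-2.92, 2.92]. Speed limits (rad/s): [2.57, 2.57, 3.14, 3.14, 3.14, 3.14, 3.14].

## Interface

Orientations are given as a 3x3 rotation matrix whose columns are the frame's x, y, z axes.
In Python, from bench import env gives the robot as it stands.
- The arm moves only by the tool servo_tool, never from a script. Its argument "steps" is a list of rows, each a list of 3 entries, a list of its own where there are three numbers: the turn, a rotation vector about the tool's x, y, z in units of 8 degrees (1.0 is 8 degrees), then the shift along the tool's x, y, z in units of 50 mm (1.0 is 50 mm), then the finger opening in mm, from 0 to 91.9. In form: [[[wx, wy, wz], [tx, ty, tz], jaw], ...]. A call has 1 to 12 rows; each row shifts and turns the commanded pose from where the row before left it, along the tool's axes as they then stand; what a row does not reach is not made up. A row lasts 1/8 s, in which the tool goes at most 62.5 mm and 10.7 degrees, less where a joint would pass 70% of its speed; a pose out of reach is approached as far as the arm can. A call is refused whole if a number of a shift passes 1 or a number of a turn 1, either way. A call with a gripper value outside its range is refused whole. The fingers move at their own pace and stop on an object; "grip_force" is the grip in N (left out, the last holds). Time passes only in rows, so rows that do not move let the fingers close. It gives the time, the measured TCP pose, the force, the opening and the grip force at its end, in the units of the state.
- env.observe(): the state, without advancing time (a new reading comes with each control period).
- env.capture(name): name is "scene" or "top"; returns a dict with "image" (420x560x3 uint8, red, green, blue), "fx", "fy", "cx", "cy" (pixels), "T" (4x4, takes a point from camera to world coordinates). Camera axes: x right, y down, z forward; pixel columns grow to the right and rows downward; lengths in mm; the calibration is good to about 2 mm. A picture is of the moment at which its call begins. There is no depth.
- env.finish_job(): hands the job in; it is judged then, once.
The state is a dict: "clock": time; "joint_positions": joint angles; "joint_velocities": joint speeds; "joint_efforts": joint torques, N m; "ee_pos": TCP position; "orientation": TCP orientation; "contact_force": force on the tool from outside, world axes, zero at the start; "wrist_torque": the same for the moment, N m; "finger_gap": opening from 0.0 (shut) to 1.0 (fully open); "grip_force": force on a finger pad.
Only numpy, scipy, OpenCV 4.12 (cv2) and the standard library are available. Lean on these libraries where they do the work, as an engineer would, in place of code of your own. Each camera call takes 0.05 s, during which the arm holds its last target. There are 200 camera calls.

## Working session

There is one attempt and no reset: what is moved stays moved. The work goes in short steps, Python scripts to look and compute and a tool call to move; the robot and the scene stay as the last step left them, time stands still between calls to the robot, and variables do not carry over. Pictures are saved under pics/ and viewed, at most 14 in all, crops included, and the job is handed in when it is done.

Besides the shell and the picture viewer there is one more tool, called after "Emit:" as name(argument=value, ...) on one line, values as JSON. servo_tool: Moves the arm, as the interface text tells. Its arguments: {"type":"object","properties":{"steps":{"type":"array"},"grip_force":{"type":"number"}},"required":["steps"]}

```bash
ls; mkdir -p pics
python3 - <<'E'
from bench import env
import cv2,numpy as np
s=env.observe(); print(s, env.finger_overhang)
for n in("scene","top"):
    c=env.capture(n); cv2.imwrite(f"pics/{n}0.png",c["image"][:,:,::-1]); print(n,c["fx"],c["fy"],c["cx"],c["cy"],np.round(c["T"],3).tolist())
E
```

```text
pics
{'clock': 0.0, 'joint_positions': array([ 1.10301935,  0.46837332, -0.01160451,  1.60361886,  0.00596686,
        1.07138885, -0.05628891]), 'joint_velocities': array([-1.29794255e-04,  7.00576501e-04,  2.21129432e-04, -1.95036612e-03,
       -2.05556672e-03, -3.17364711e-04, -5.45158537e-05]), 'joint_efforts': array([-4.32125498e-04, -5.20570314e+01, -1.26114953e-02, -2.43747514e+01,
       -5.66720136e-02,  1.72912463e-02,  1.68688175e-04]), 'ee_pos': array([ 267.58909412, -591.74263481,  221.64479618]), 'orientation': array([[ 9.11158357e-01,  4.12055576e-01, -8.06507319e-04],
       [ 4.12056355e-01, -9.11157031e-01,  1.55730541e-03],
       [-9.31584370e-05, -1.75127830e-03, -9.99998462e-01]]), 'contact_force': array([-0.57683942,  0.10857464, -0.73083164]), 'wrist_torque': array([ 0.0303889 , -0.00910417,  0.01304243]), 'grip_force': 0.0, 'finger_gap': 0.9996477845155056} 8.0
scene 386.4142749841888 386.4142749841888 275.57711053916404 202.6448074072548 [[-0.692, 0.594, -0.41, 958.052], [0.722, 0.571, -0.391, 465.737], [0.002, -0.567, -0.824, 823.714], [0.0, 0.0, 0.0, 1.0]]
top 393.95733277373336 393.95733277373336 280.2016768592554 207.69619233711634 [[0.022, -0.981, 0.191, 373.632], [-1.0, -0.02, 0.013, 63.392], [-0.008, -0.191, -0.982, 1078.697], [0.0, 0.0, 0.0, 1.0]]
```

View pics/scene0.png

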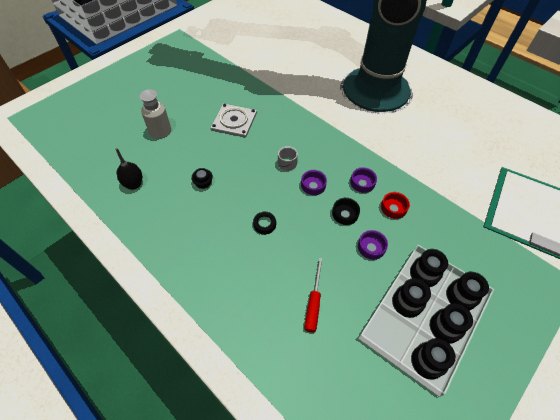

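View pics/top0.png

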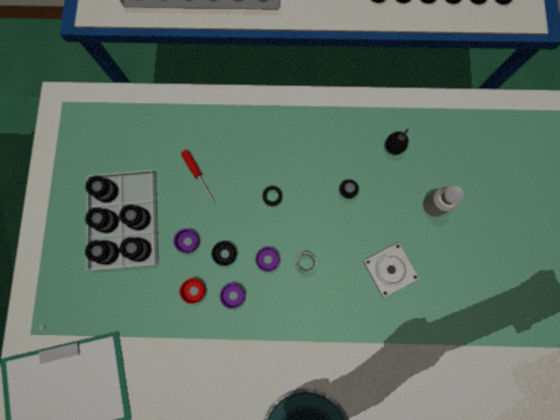

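Candidates in the top view: the barrel is either the black cup (224,253), purple look-alikes at (187,240), (268,259) and (233,295), or the red one at (193,290). The tray units are fixed. The description says black, so I choose (224,253), which is (346,211) in the scene view. The others by description:

| Part | Top view | Scene view |
|---|---|---|
| Sleeve | (306,262) | (287,157) |
| Lens cell | (349,189) | (202,178) |
| Bezel | (272,196) | (264,222) |
| Fixture | (391,269) | (234,120) |

Next I fit silhouettes in both views and check them in one crop montage.

```bash
cat > h.py <<'E'
from bench import env
import cv2,numpy as np
from scipy.optimize import least_squares
P=dict(barrel=[(0,31),(2,33),(28,33)],sleeve=[(0,25),(1.5,26.5),(44,26.5)],
 lens=[(0,18),(3,21),(22,21),(22,27),(28,27),(28,20),(39,20),(42,17)],bezel=[(0,28),(19,28)])
a=np.linspace(0,2*np.pi,72,endpoint=False); A=np.linspace(0,2*np.pi,48,endpoint=False)
D=np.c_[np.cos(A),np.sin(A)]
def pts(n,yaw=0):
    if n=='fixture':
        q=np.array([(sx*55,sy*55,z) for sx in(-1,1) for sy in(-1,1) for z in(0,12)],float)
        c,s=np.cos(yaw),np.sin(yaw); q[:,:2]=q[:,:2]@np.array([[c,s],[-s,c]]); return q
    return np.vstack([np.c_[r*np.cos(a),r*np.sin(a),0*a+z] for z,r in P[n]])
def proj(c,X):
    T=np.asarray(c["T"]); q=(np.asarray(X)-T[:3,3])@T[:3,:3]
    return np.c_[c["fx"]*q[:,0]/q[:,2]+c["cx"],c["fy"]*q[:,1]/q[:,2]+c["cy"]]
def mask(im,white=False):
    f=im.astype(float); R,G,B=f[...,0],f[...,1],f[...,2]
    return ((G<1.22*R+6)).astype(np.uint8)
def comp(c,seed,win=26):
    m=mask(c["image"]); n,l,st,ce=cv2.connectedComponentsWithStats(m,connectivity=4)
    x,y=seed; w=l[y-win:y+win,x-win:x+win]; ids,k=np.unique(w[w>0],return_counts=True)
    i=ids[k.argmax()]; v,u=np.nonzero(l==i); return np.c_[u,v].astype(float)
def ray0(c,uv,z):
    T=np.asarray(c["T"]); d=T[:3,:3]@[(uv[0]-c["cx"])/c["fx"],(uv[1]-c["cy"])/c["fy"],1]
    return T[:3,3]+d*(z-T[2,3])/d[2]
def fit(n,cams,seeds,free=(1,1,1)):
    sup=[(comp(c,s)@D.T).max(0)+.5*np.abs(D).max(1)*1.0 for c,s in zip(cams,seeds)]
    p0=np.r_[ray0(cams[-1],seeds[-1],10)[:2],0,0.45]
    def res(p): 
        X=pts(n,p[3])+p[:3]; return np.concatenate([(proj(c,X)@D.T).max(0)-s for c,s in zip(cams,sup)]+[[(p[3]-.45)*.01]])
    r=least_squares(res,p0,loss='soft_l1'); e=r.fun[:-1].reshape(len(cams),-1)
    return r.x,np.sqrt((e**2).mean(1))
S=dict(barrel=((346,211),(224,253)),sleeve=((287,157),(306,262)),lens=((202,178),(349,189)),bezel=((264,222),(272,196)),fixture=((234,120),(391,269)))
def cams(): return [env.capture("scene"),env.capture("top")]
def overlay(cs,X,name,k=5,w=32):
    rows=[]
    for i,c in enumerate(cs):
        t=[]
        for n,(p) in X.items():
            u,v=proj(c,[[p[0],p[1],p[2]+10]])[0].astype(int)
            im=cv2.resize(np.ascontiguousarray(c["image"][v-w//2:v+w//2,u-w//2:u+w//2,::-1]),None,fx=k,fy=k,interpolation=cv2.INTER_NEAREST)
            q=(proj(c,pts(n,p[3])+p[:3])-[u-w//2,v-w//2]+.5)*k
            cv2.polylines(im,[cv2.convexHull(q.astype(np.int32))],True,(0,255,255),1); t.append(im)
        rows.append(np.hstack(t))
    cv2.imwrite(name,np.vstack(rows))
E
python3 - <<'E'
from h import *
cs=cams(); X={}
for n in S:
    p,e=fit(n,cs,S[n]); X[n]=p; print(n,p.round(2),e.round(2))
    for c,s in zip(cs,S[n]):
        q,e=fit(n,[c],[s]); print('   single',q.round(1),e.round(2), len(comp(c,s)))
overlay(cs,X,"pics/ov0.png",k=5 if 1 else 4,w=32)
T0=cs[1]
for k,uv in dict(pump=(440,203),blow=(397,143),p1=(187,240),p2=(268,259),p3=(233,295),red=(193,290),tip=(213,201),handle=(186,155),tray=(122,220)).items(): print(k,ray0(T0,uv,15).round(0))
E
```

```text
barrel [4.5297e+02 2.2571e+02 2.0000e-01 4.5000e-01] [0.33 0.34]
   single [ 4.449e+02  2.224e+02 -1.200e+01  4.000e-01] [0.21] 574
   single [ 4.548e+02  2.284e+02 -2.000e+01  4.000e-01] [0.19] 450
sleeve [432.79   7.06   2.76   0.45] [0.23 0.86]
   single [4.381e+02 1.180e+01 1.060e+01 4.000e-01] [0.19] 405
   single [4.282e+02 1.110e+01 8.070e+01 4.000e-01] [0.19] 206
lens [ 6.3625e+02 -1.1007e+02 -5.4000e-01  4.5000e-01] [0.24 0.42]
   single [ 6.320e+02 -1.177e+02 -1.110e+01  4.000e-01] [0.19] 310
   single [ 6.464e+02 -1.167e+02 -4.110e+01  4.000e-01] [0.21] 263
bezel [ 6.1546e+02  1.0057e+02 -5.7000e-01  4.5000e-01] [0.37 0.58]
   single [ 6.077e+02  9.250e+01 -1.860e+01  4.000e-01] [0.25] 282
   single [ 6.287e+02  1.026e+02 -5.760e+01  4.000e-01] [0.21] 161
fixture [ 419.79 -222.86    2.05    0.49] [0.49 0.29]
   single [ 408.7 -236.5  -14.4    0.5] [0.25] 1053
   single [ 419.9 -222.     5.6    0.5] [0.26] 1835
pump [ 603. -362.   15.]
blow [ 774. -250.   15.]
p1 [486. 328.  15.]
p2 [440. 107.  15.]
p3 [343. 196.  15.]
red [354. 303.  15.]
tip [595. 263.  15.]
handle [727. 347.  15.]
tray [537. 510.  15.]
```

View pics/ov0.png

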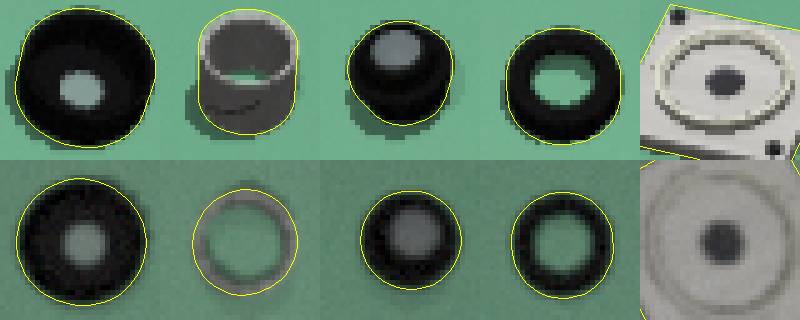

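The crops match the descriptions. In the upper row (scene view) the black ribbed cup with a floor glass is the barrel, then sleeve, lens cell, bezel and the nest with a dark centre. The outlines fit to about 1 px and the bases stand at z≈0. I'll tighten the mask and compare the cameras with z=0.

```bash
cat >> h.py <<'E'
def mask(im,_=0):
    f=cv2.GaussianBlur(im,(3,3),0).astype(float)
    r=(f[...,1]+3)/(f[...,0]+3); bg=np.median(r[150:300,150:400]); return (r<(bg+1.03)/2).astype(np.uint8)
def fitz(n,cams,seeds,z=0,yaw=0.49):
    sup=[(comp(c,s)@D.T).max(0)+.25 for c,s in zip(cams,seeds)]
    p0=np.r_[ray0(cams[-1],seeds[-1],10)[:2],yaw]
    def res(p):
        X=pts(n,p[2])+[p[0],p[1],z]; return np.concatenate([(proj(c,X)@D.T).max(0)-s for c,s in zip(cams,sup)]+[[(p[2]-yaw)*.1]])
    r=least_squares(res,p0,loss='soft_l1'); return r.x,np.sqrt((r.fun[:-1]**2).mean())
E
python3 - <<'E'
from h import *
cs=cams()
for n in S:
    q=[fitz(n,c,s) for c,s in ((cs,S[n]),(cs[:1],S[n][:1]),(cs[1:],S[n][1:]))]
    print(n,[(a.round(2).tolist(),round(e,2)) for a,e in q])
# nest centre from dark disc at floor z=12
for c,s in zip(cs,S['fixture']):
    g=c["image"].astype(float).mean(2); x,y=s; w=12; b=g[y-w:y+w,x-w:x+w]; wt=np.clip(130-b,0,None) if c is cs[0] else np.clip(110-b,0,None)
    v,u=np.mgrid[y-w:y+w,x-w:x+w]; uv=((u*wt).sum()/wt.sum(),(v*wt).sum()/wt.sum()); print(uv,ray0(c,uv,12).round(1))
E
```

```text
barrel [([452.45, 225.4, 0.49], np.float64(1.39)), ([451.87, 225.41, 0.49], np.float64(1.23)), ([453.04, 225.37, 0.49], np.float64(1.52))]
sleeve [([431.95, 6.48, 0.49], np.float64(0.44)), ([430.7, 5.7, 0.49], np.float64(0.2)), ([432.89, 6.9, 0.49], np.float64(0.44))]
lens [([635.77, -109.87, 0.49], np.float64(1.22)), ([635.67, -110.46, 0.49], np.float64(1.06)), ([635.71, -109.25, 0.49], np.float64(1.35))]
bezel [([615.13, 100.28, 0.49], np.float64(1.38)), ([614.87, 100.01, 0.49], np.float64(1.2)), ([615.52, 100.61, 0.49], np.float64(1.53))]
fixture [([419.7, -222.71, 0.49], np.float64(0.68)), ([418.17, -224.08, 0.49], np.float64(0.77)), ([420.1, -222.46, 0.49], np.float64(0.47))]
(np.float64(233.40028499694648), np.float64(121.35597475741332)) [ 429.1 -213.4   12. ]
(np.float64(391.02229423201555), np.float64(269.1853532080363)) [ 419.9 -222.6   12. ]
```

Both views agree within about 1–2 mm. Targets are barrel (452.5,225.4), sleeve (432,6.5), lens cell (635.7,-109.9), bezel (615.2,100.4) and nest (419.8,-222.6). The present yaw suits every grasp, so I keep it and travel.

Emit:
servo_tool(steps=[[[0,0,0],[0.4,-0.26,0],85],[[0,0,0],[0.75,-0.52,0],85],[[0,0,0],[0.75,-0.52,0],85],[[0,0,0],[0.75,-0.52,0],85],[[0,0,0],[0.75,-0.52,0],85],[[0,0,0],[0.75,-0.52,0],85],[[0,0,0],[0.75,-0.52,0],85],[[0,0,0],[0.75,-0.52,0],85],[[0,0,0],[0.75,-0.52,0],85],[[0,0,0],[0.75,-0.52,0],85],[[0,0,0],[0.6,-0.6,0],85],[[0,0,0],[0.26,-0.82,0],85]], grip_force=25)

```text
clock: 1.8
ee_pos: [502.4, -134.0, 222.6]
orientation: [[0.91, 0.414, 0.001], [0.414, -0.91, 0.001], [0.001, -0.0, -1.0]]
contact_force: [-0.0, 0.2, 0.2]
finger_gap: 0.928
grip_force: 0.0
```

```bash
cat > nav.py <<'E'
import sys,numpy as np
from bench import env
s=env.observe(); R=s["orientation"]; p=s["ee_pos"]
print("t",round(s["clock"],2),"p",p.round(1),"R",R.round(3).tolist(),"F",s["contact_force"].round(1),"gap",round(92*s["finger_gap"],1),"grip",round(s["grip_force"],1))
for a in sys.argv[1:]:
    t=np.array([float(v) for v in a.split(",")]); d=R.T@(t-p); print(a,"units",(d/50).round(3),"rows",np.linalg.norm(d)/45); p=t
E
python3 nav.py 452.5,225.4,222
```

```text
t 1.8 p [ 502.4 -134.   222.6] R [[0.91, 0.414, 0.001], [0.414, -0.91, 0.001], [0.001, -0.0, -1.0]] F [-0.   0.2  0.2] gap 85.4 grip 0.0
452.5,225.4,222 units [ 2.07  -6.955  0.015] rows 8.063134810131078
```

Emit:
servo_tool(steps=[[[0,0,0],[0.25,-0.84,0],85],[[0,0,0],[0.25,-0.84,0],85],[[0,0,0],[0.25,-0.84,0],85],[[0,0,0],[0.25,-0.84,0],85],[[0,0,0],[0.25,-0.84,0],85],[[0,0,0],[0.25,-0.84,0],85],[[0,0,0],[0.25,-0.84,0],85],[[0,0,0],[0.25,-0.84,0],85],[[0,0,0],[0.07,-0.235,0.5],85],[[0,0,0],[0,0,1],85],[[0,0,0],[0,0,1],85],[[0,0,0],[0,0,0],85]])

```text
clock: 3.3
ee_pos: [449.0, 221.7, 95.0]
orientation: [[0.91, 0.414, -0.007], [0.414, -0.91, -0.003], [-0.008, -0.0, -1.0]]
contact_force: [-0.4, 0.3, -0.1]
finger_gap: 0.922
grip_force: 0.0
```

```bash
python3 nav.py 452.5,225.4,20
python3 - <<'E'
from h import *
cs=cams(); s=env.observe(); t=s["ee_pos"]; R=s["orientation"]; im=[]
for c in cs:
    u,v=proj(c,[t])[0].astype(int); w=40; k=8
    a=cv2.resize(c["image"][v-w:v+w,u-w:u+w][:,:,::-1],None,fx=5,fy=5,interpolation=cv2.INTER_NEAREST)
    for q in [t+R@[0,y,8] for y in(-42.5,0,42.5)]:
        x=(proj(c,[q])[0]-[u-w,v-w]+.5)*5; cv2.circle(a,tuple(int(i) for i in x),3,(0,255,255),-1)
    im.append(a)
cv2.imwrite("pics/g1.png",np.hstack(im))
E
```

```text
t 3.3 p [449.  221.7  95. ] R [[0.91, 0.414, -0.007], [0.414, -0.91, -0.003], [-0.008, -0.0, -1.0]] F [-0.4  0.3 -0.1] gap 84.8 grip 0.0
452.5,225.4,20 units [ 0.106 -0.038  1.499] rows 1.6702635886391546
```

View pics/g1.png

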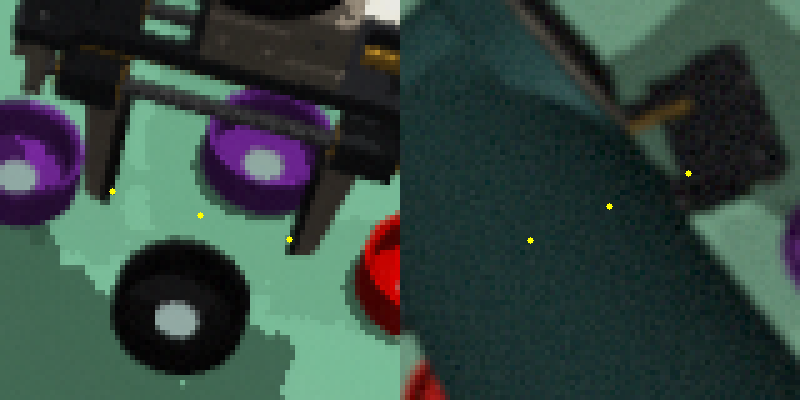

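The view shows the fingertips at crop (103–118,199) and (290–315,250), straddling the line to the barrel at (180,310). The projected tips (dots) agree within a pixel, so the calibration holds. Now I descend and grip, with tips about 12 mm above the bench.

Emit:
servo_tool(steps=[[[0,0.05,0],[0.106,-0.038,0.1],85],[[0,0,0],[0,0,0.4],85],[[0,0,0],[0,0,0.4],85],[[0,0,0],[0,0,0.3],85],[[0,0,0],[0,0,0.2],85],[[0,0,0],[0,0,0.1],85],[[0,0,0],[0,0,0],75],[[0,0,0],[0,0,0],60],[[0,0,0],[0,0,0],60],[[0,0,0],[0,0,0],60],[[0,0,0],[0,0,0],60],[[0,0,0],[0,0,0],60]])

```text
clock: 4.9
ee_pos: [457.5, 226.4, 22.9]
orientation: [[0.911, 0.412, 0.007], [0.412, -0.911, 0.003], [0.008, 0.0, -1.0]]
contact_force: [-0.7, 1.1, 5.4]
finger_gap: 0.699
grip_force: 25.0
```

```bash
python3 nav.py
```

```text
t 4.9 p [457.5 226.4  22.9] R [[0.911, 0.412, 0.007], [0.412, -0.911, 0.003], [0.008, 0.0, -1.0]] F [-0.7  1.1  5.4] gap 64.3 grip 25.0
```

Emit:
servo_tool(steps=[[[0,0,0],[0,0,0],55],[[0,0,0],[0,0,-0.1],55],[[0,0,0],[0,0,-0.3],55],[[0,0,0],[0,0,-0.6],55],[[0,0,0],[0,0,-0.6],55],[[0,0,0],[0,0,-0.3],55],[[0,0,0],[0,0,0],55],[[0,0,0],[0,0,0],55]])

```text
clock: 5.9
ee_pos: [456.0, 225.4, 116.8]
orientation: [[0.911, 0.412, 0.005], [0.412, -0.911, 0.002], [0.005, 0.0, -1.0]]
contact_force: [-0.5, 0.1, -0.6]
finger_gap: 0.703
grip_force: 25.0
```

```bash
python3 nav.py 452.5,225.4,118 424,-220.6,118;  python3 - <<'E'
from h import *
for i in range(3): print(env.observe()["ee_pos"])
cs=cams(); s=env.observe(); t=s["ee_pos"]; print(t)
c=cs[0]; u,v=proj(c,[t])[0].astype(int); w=30
cv2.imwrite("pics/g2.png",cv2.resize(c["image"][v-w:v+w,u-w:u+w][:,:,::-1],None,fx=8,fy=8,interpolation=cv2.INTER_NEAREST))
E
```

```text
t 5.9 p [456.  225.4 116.8] R [[0.911, 0.412, 0.005], [0.412, -0.911, 0.002], [0.005, 0.0, -1.0]] F [-0.5  0.1 -0.6] gap 64.7 grip 25.0
452.5,225.4,118 units [-0.064 -0.03  -0.025] rows 0.0835420394720504
424,-220.6,118 units [-4.193  7.893 -0.021] rows 9.931325921945227
[456.04539246 225.36199141 116.75029038]
[456.04539246 225.36199141 116.75029038]
[456.04539246 225.36199141 116.75029038]
[455.94560832 225.49085612 116.48859211]
```

View pics/g2.png

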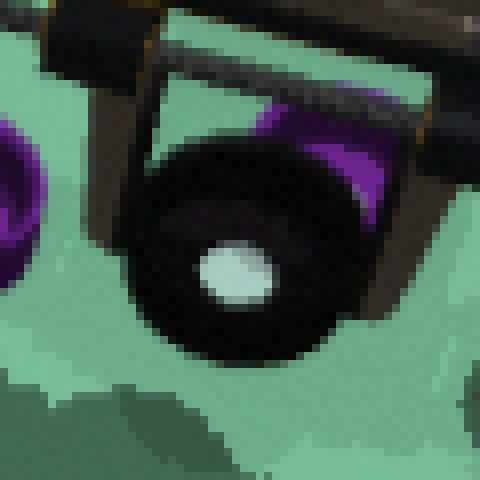

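The barrel is held level. Its floor glass is at crop (236,275). I check the in-hand offset with the glass centroid.

```bash
cat >> h.py <<'E'
def glass(c,im,uv,z,w=7):
    x,y=map(int,uv); g=im[y-w:y+w,x-w:x+w].astype(float).mean(2); m=np.clip(g-70,0,None)
    v,u=np.mgrid[y-w:y+w,x-w:x+w]; q=((u*m).sum()/m.sum(),(v*m).sum()/m.sum()); return q,ray0(c,q,z)
E
python3 - <<'E'
from h import *
im0=cv2.imread("pics/scene0.png")[:,:,::-1]; c=env.capture("scene"); s=env.observe(); t=s["ee_pos"]
print(glass(c,im0,(347,214),4))
u,v=proj(c,[t])[0].astype(int); q,X=glass(c,c["image"],(u-30+236/8,v-30+275/8),t[2]-22.9+4); print(q,X,t,s["orientation"].T@(X-t))
E
```

```text
((np.float64(344.75363395225463), np.float64(213.4394694960212)), array([453.05161636, 225.75876354,   4.        ]))
(np.float64(349.99937503906006), np.float64(190.87869508155737)) [452.69708111 223.26724815  97.65222193] [455.97399177 225.59403869 116.55222193] [-4.03755617  0.77144531 18.88028363]
```

Emit:
servo_tool(steps=[[[0,-0.03,0],[-0.195,0.357,0],55],[[0,0,0],[-0.39,0.715,0],55],[[0,0,0],[-0.39,0.715,0],55],[[0,0,0],[-0.39,0.715,0],55],[[0,0,0],[-0.39,0.715,0],55],[[0,0,0],[-0.39,0.715,0],55],[[0,0,0],[-0.39,0.715,0],55],[[0,0,0],[-0.39,0.715,0],55],[[0,0,0],[-0.39,0.715,0],55],[[0,0,0],[-0.39,0.715,0],55],[[0,0,0],[-0.39,0.715,0],55],[[0,0,0],[-0.195,0.357,0],55]])

```text
clock: 7.55
ee_pos: [422.4, -223.0, 116.2]
orientation: [[0.912, 0.41, 0.001], [0.41, -0.912, 0.001], [0.002, -0.001, -1.0]]
contact_force: [-0.6, -0.4, -1.0]
finger_gap: 0.705
grip_force: 25.0
```

Emit:
servo_tool(steps=[[[0,0,0],[0,0,0],55],[[0,0,0],[0,0,0],55],[[0,0,0],[0,0,0],55],[[0,0,0],[0,0,0],55]])

```text
clock: 8.05
ee_pos: [423.4, -219.9, 117.0]
orientation: [[0.91, 0.414, 0.003], [0.414, -0.91, 0.001], [0.003, -0.0, -1.0]]
contact_force: [0.3, 0.7, -0.3]
finger_gap: 0.703
grip_force: 25.0
```

```bash
python3 nav.py 423.7,-220.8,60;  python3 - <<'E'
from h import *
c,ct=cams(); s=env.observe(); t=s["ee_pos"]; R=s["orientation"]
print(t)
q=proj(c,[t+R@[-4.3,0,18.9]])[0]; q,X=glass(c,c["image"],q,t[2]-18.9); print(q,X,R.T@(X-t))
u,v=q; u,v=int(u),int(v); w=40
cv2.imwrite("pics/g3.png",cv2.resize(c["image"][v-w:v+w,u-w:u+w][:,:,::-1],None,fx=6,fy=6,interpolation=cv2.INTER_NEAREST))
E
```

```text
t 8.05 p [ 423.4 -219.9  117. ] R [[0.91, 0.414, 0.003], [0.414, -0.91, 0.001], [0.003, -0.0, -1.0]] F [ 0.3  0.7 -0.3] gap 64.7 grip 25.0
423.7,-220.8,60 units [-0.006  0.019  1.139] rows 1.2661561481727222
[ 423.36191817 -220.30628322  116.99933817]
(np.float64(231.01737668161434), np.float64(94.46300448430492)) [ 416.78265849 -225.45259519   98.09933817] [-8.17041906  1.96830565 18.87726702]
```

View pics/g3.png

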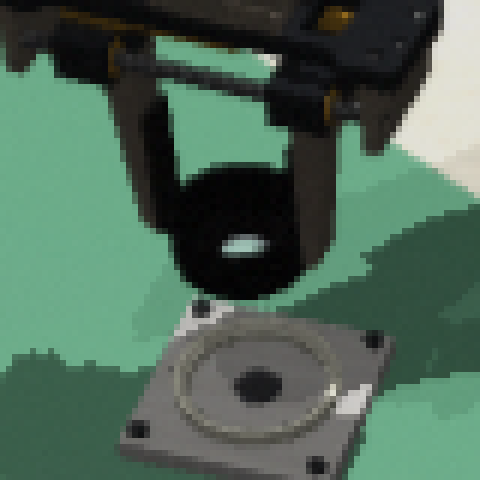

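Emit:
servo_tool(steps=[[[0,-0.02,0],[0,0.01,0.2],55],[[0,0,0],[0,0,0.4],55],[[0,0,0],[0,0,0.4],55],[[0,0,0],[0,0,0.2],55],[[0,0,0],[0,0,0.1],55],[[0,0,0],[0,0,0],55],[[0,0,0],[0,0,0],55]])

```text
clock: 9.02
ee_pos: [423.9, -221.4, 52.4]
orientation: [[0.911, 0.412, 0.001], [0.412, -0.911, -0.001], [0.001, 0.001, -1.0]]
contact_force: [0.9, -0.1, -2.2]
finger_gap: 0.706
grip_force: 25.0
```

```bash
python3 nav.py 423.7,-220.8,36;  python3 - <<'E'
from h import *
c,ct=cams(); print(ray0(c,(233.5,118),12))
s=env.observe(); t=s["ee_pos"]; R=s["orientation"]
b=t+R@[-4.3,0,22.9]; im=[]
for c in (c,ct):
    u,v=proj(c,[b])[0].astype(int); w=32;k=6
    a=cv2.resize(c["image"][v-w:v+w,u-w:u+w][:,:,::-1],None,fx=k,fy=k,interpolation=cv2.INTER_NEAREST)
    f=lambda X,col:cv2.polylines(a,[((proj(c,X)-[u-w,v-w]+.5)*k).astype(np.int32)],True,col,1)
    f(pts('barrel')[-72:]+b,(0,255,255)); f(pts('barrel')[72:144]+b,(0,255,0)); f(pts('barrel')[-72:]*[42/33,42/33,0]+[419.8,-222.6,20],(0,0,255))
    im.append(a)
cv2.imwrite("pics/g4.png",np.hstack(im))
E
```

```text
t 9.03 p [ 423.9 -221.4   52.4] R [[0.911, 0.412, 0.001], [0.412, -0.911, -0.001], [0.001, 0.001, -1.0]] F [ 0.9 -0.1 -2.2] gap 64.9 grip 25.0
423.7,-220.8,36 units [ 0.002 -0.013  0.329] rows 0.36556482686793684
[ 419.20041734 -223.67816208   12.        ]
```

View pics/g4.png

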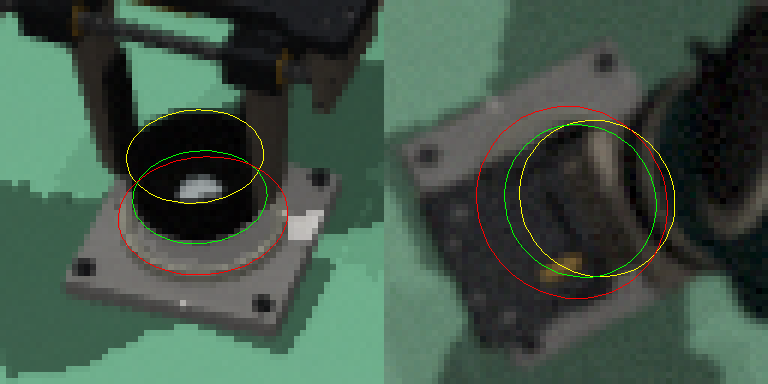

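The overlay matches: the barrel's rim and foot (yellow, green) and the nest ring (red) lie on the image within about a pixel and are concentric. I lower the barrel.

Emit:
servo_tool(steps=[[[0,0,0],[0,0,0.08],55],[[0,0,0],[0,0,0.08],55],[[0,0,0],[0,0,0.06],55],[[0,0,0],[0,0,0.06],55],[[0,0,0],[0,0,0.05],55],[[0,0,0],[0,0,0],55],[[0,0,0],[0,0,0],55]])

```text
clock: 10.0
ee_pos: [423.5, -221.2, 35.5]
orientation: [[0.911, 0.412, 0.0], [0.412, -0.911, -0.0], [0.0, 0.0, -1.0]]
contact_force: [-0.4, -0.9, 0.0]
finger_gap: 0.702
grip_force: 25.0
```

```bash
python3 nav.py 423.7,-220.8,36
```

```text
t 10.0 p [ 423.5 -221.2   35.5] R [[0.911, 0.412, 0.0], [0.412, -0.911, -0.0], [0.0, 0.0, -1.0]] F [-0.4 -0.9  0. ] gap 64.6 grip 25.0
423.7,-220.8,36 units [ 0.008 -0.005 -0.011] rows 0.01595434332379103
```

Emit:
servo_tool(steps=[[[0,0,0],[0,0,0.02],55],[[0,0,0],[0,0,0],70],[[0,0,0],[0,0,0],80],[[0,0,0],[0,0,0],80],[[0,0,0],[0,0,-0.2],80],[[0,0,0],[0,0,-0.8],80],[[0,0,0],[0,0,-0.8],80],[[0,0,0],[0.2,-0.4,-0.2],80],[[0,0,0],[0.4,-0.8,0],80],[[0,0,0],[0.4,-0.8,0],80],[[0,0,0],[0.2,-0.4,0],80],[[0,0,0],[0,0,0],80]])

```text
clock: 11.5
ee_pos: [428.9, -85.8, 135.1]
orientation: [[0.91, 0.415, 0.001], [0.415, -0.91, -0.0], [0.001, 0.001, -1.0]]
contact_force: [-0.4, 0.5, 0.7]
finger_gap: 0.87
grip_force: 0.0
```

```bash
python3 nav.py 432,6.5,100 432,6.5,34;  python3 - <<'E'
from h import *
cs=cams(); im=[]
b=np.array([419.7,-222.8,12])
for c in cs:
    u,v=proj(c,[b])[0].astype(int); w=32;k=6
    a=cv2.resize(c["image"][v-w:v+w,u-w:u+w][:,:,::-1],None,fx=k,fy=k,interpolation=cv2.INTER_NEAREST)
    f=lambda X,col:cv2.polylines(a,[((proj(c,X)-[u-w,v-w]+.5)*k).astype(np.int32)],True,col,1)
    f(pts('barrel')[-72:]+b,(0,255,255)); f(pts('barrel')[-72:]*[42/33,42/33,0]+[419.8,-222.6,20],(0,0,255))
    im.append(a)
cv2.imwrite("pics/g5.png",np.hstack(im))
E
```

```text
t 11.5 p [428.9 -85.8 135.1] R [[0.91, 0.415, 0.001], [0.415, -0.91, -0.0], [0.001, 0.001, -1.0]] F [-0.4  0.5  0.7] gap 80.1 grip 0.0
432,6.5,100 units [ 0.822 -1.653  0.702] rows 2.194782208268334
432,6.5,34 units [-1.00e-03 -1.00e-03  1.32e+00] rows 1.4666666666666666
```

View pics/g5.png

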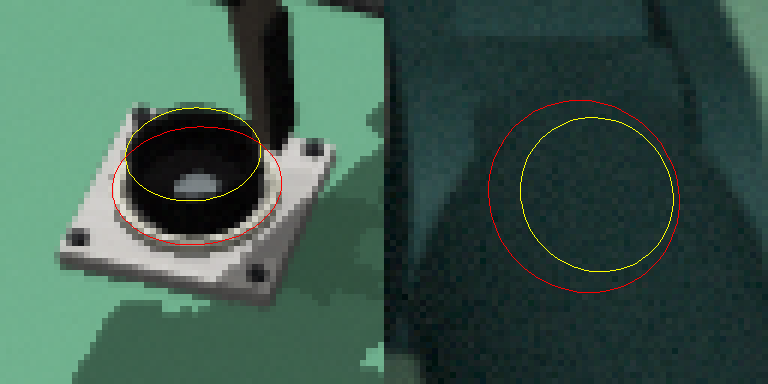

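The scene crop shows the barrel in the nest with its rim on the home outline (yellow, rim centre near (193,155)), so it is home. Next, the sleeve.

Emit:
servo_tool(steps=[[[0,0,0],[0.4,-0.8,0.1],80],[[0,0,0],[0.4,-0.8,0.3],80],[[0,0,0],[0.02,-0.05,0.3],80],[[0,0,0],[0,0,0],80],[[0,0,0],[0,0,0],80],[[0,0,0],[0,0,0],80],[[0,0,0],[0,0,0],80]])

```text
clock: 12.48
ee_pos: [432.3, 4.2, 99.8]
orientation: [[0.912, 0.411, 0.001], [0.411, -0.912, -0.0], [0.001, 0.001, -1.0]]
contact_force: [0.7, 1.0, -0.0]
finger_gap: 0.87
grip_force: 0.0
```

```bash
python3 nav.py 431.8,6.4,34
```

```text
t 12.47 p [432.3   4.2  99.8] R [[0.912, 0.411, 0.001], [0.411, -0.912, -0.0], [0.001, 0.001, -1.0]] F [ 0.7  1.  -0. ] gap 80.0 grip 0.0
431.8,6.4,34 units [ 0.008 -0.045  1.315] rows 1.4624999208152827
```

Emit:
servo_tool(steps=[[[0,0,0],[0.008,-0.045,0.2],80],[[0,0,0],[0,0,0.4],80],[[0,0,0],[0,0,0.4],80],[[0,0,0],[0,0,0.2],80],[[0,0,0],[0,0,0.1],80],[[0,0,0],[0,0,0],70],[[0,0,0],[0,0,0],60],[[0,0,0],[0,0,0],45],[[0,0,0],[0,0,0],45],[[0,0,0],[0,0,0],45],[[0,0,0],[0,0,0],45]])

```text
clock: 13.85
ee_pos: [431.8, 7.1, 34.8]
orientation: [[0.911, 0.412, 0.001], [0.412, -0.911, -0.0], [0.001, 0.0, -1.0]]
contact_force: [-0.7, -0.1, 5.8]
finger_gap: 0.56
grip_force: 25.0
```

```bash
python3 nav.py
```

```text
t 13.85 p [431.8   7.1  34.8] R [[0.911, 0.412, 0.001], [0.412, -0.911, -0.0], [0.001, 0.0, -1.0]] F [-0.7 -0.1  5.8] gap 51.5 grip 25.0
```

Emit:
servo_tool(steps=[[[0,0,0],[0,0,-0.1],42],[[0,0,0],[0,0,-0.4],42],[[0,0,0],[0,0,-0.7],42],[[0,0,0],[-0.18,0.34,-0.4],42],[[0,0,0],[-0.35,0.68,-0.1],42],[[0,0,0],[-0.35,0.68,0],42],[[0,0,0],[-0.35,0.68,0],42],[[0,0,0],[-0.35,0.68,0],42],[[0,0,0],[-0.35,0.68,0],42],[[0,0,0],[-0.18,0.35,0],42],[[0,0,0],[0,0,0],42],[[0,0,0],[0,0,0],42]])

```text
clock: 15.35
ee_pos: [419.4, -221.5, 119.3]
orientation: [[0.911, 0.413, -0.001], [0.413, -0.911, 0.001], [-0.0, -0.001, -1.0]]
contact_force: [-0.5, -0.5, -1.4]
finger_gap: 0.563
grip_force: 25.0
```

Emit:
servo_tool(steps=[[[0,0,0],[0,0,0],42],[[0,0,0],[0,0,0],42]])

```text
clock: 15.6
ee_pos: [419.8, -221.9, 119.5]
orientation: [[0.911, 0.413, -0.0], [0.413, -0.911, 0.0], [0.0, -0.0, -1.0]]
contact_force: [0.5, 0.0, -1.6]
finger_gap: 0.562
grip_force: 25.0
```

```bash
python3 nav.py 419.7,-222.7,80
```

```text
t 15.6 p [ 419.8 -221.9  119.5] R [[0.911, 0.413, -0.0], [0.413, -0.911, 0.0], [0.0, -0.0, -1.0]] F [ 0.5  0.  -1.6] gap 51.7 grip 25.0
419.7,-222.7,80 units [-0.008  0.015  0.79 ] rows 0.8777259578605826
```

Emit:
servo_tool(steps=[[[0,0,0],[-0.008,0.018,0.2],42],[[0,0,0],[0,0,0.3],42],[[0,0,0],[0,0,0.2],42],[[0,0,0],[0,0,0.1],42],[[0,0,0],[0,0,0],42],[[0,0,0],[0,0,0],42]])

```text
clock: 16.35
ee_pos: [419.9, -223.8, 79.6]
orientation: [[0.911, 0.412, 0.0], [0.412, -0.911, -0.0], [0.0, 0.0, -1.0]]
contact_force: [0.2, -0.1, -1.4]
finger_gap: 0.563
grip_force: 25.0
```

```bash
python3 nav.py 419.7,-222.7,51.3;  python3 - <<'E'
from h import *
c=env.capture("scene"); t=env.observe()["ee_pos"]; b=t-[0,0,34.8]
u,v=proj(c,[b])[0].astype(int); w=32;k=8
a=cv2.resize(c["image"][v-w:v+w,u-w:u+w][:,:,::-1],None,fx=k,fy=k,interpolation=cv2.INTER_NEAREST)
f=lambda X,col:cv2.polylines(a,[((proj(c,X)-[u-w,v-w]+.5)*k).astype(np.int32)],True,col,1)
f(pts('sleeve')[-72:]+b,(0,255,255)); f(pts('sleeve')[72:144]+b,(0,255,0)); f(pts('barrel')[-72:]+[419.7,-222.7,12],(0,0,255))
cv2.imwrite("pics/g6.png",a)
E
```

```text
t 16.35 p [ 419.9 -223.8   79.6] R [[0.911, 0.412, 0.0], [0.412, -0.911, -0.0], [0.0, 0.0, -1.0]] F [ 0.2 -0.1 -1.4] gap 51.8 grip 25.0
419.7,-222.7,51.3 units [ 0.005 -0.021  0.567] rows 0.6303483047008481
```

View pics/g6.png

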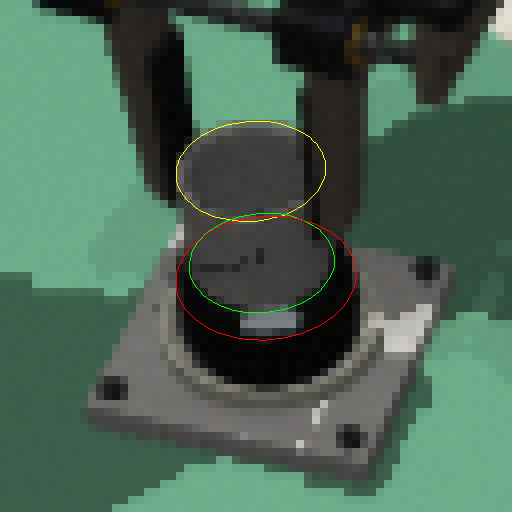

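The sleeve hangs straight, with its foot (green) inside the barrel mouth (red) and the barrel shifted about 1 mm to the right. I lower the sleeve.

Emit:
servo_tool(steps=[[[0,0,0],[0,-0.02,0.1],42],[[0,0,0],[0,0,0.1],42],[[0,0,0],[0,0,0.1],42],[[0,0,0],[0,0,0.1],42],[[0,0,0],[0,0,0.08],42],[[0,0,0],[0,0,0.06],42],[[0,0,0],[0,0,0],42],[[0,0,0],[0,0,0],42]])

```text
clock: 17.4
ee_pos: [419.3, -222.8, 52.5]
orientation: [[0.911, 0.412, 0.0], [0.412, -0.911, -0.0], [0.0, 0.0, -1.0]]
contact_force: [-0.1, 0.1, -0.9]
finger_gap: 0.565
grip_force: 25.0
```

```bash
python3 nav.py 419.7,-222.7,51
```

```text
t 17.4 p [ 419.3 -222.8   52.5] R [[0.911, 0.412, 0.0], [0.412, -0.911, -0.0], [0.0, 0.0, -1.0]] F [-0.1  0.1 -0.9] gap 51.9 grip 25.0
419.7,-222.7,51 units [0.008 0.001 0.031] rows 0.03542475793118466
```

Emit:
servo_tool(steps=[[[0,0,0],[0,0,0.03],42],[[0,0,0],[0,0,0],42],[[0,0,0],[0,0,0],58],[[0,0,0],[0,0,0],72],[[0,0,0],[0,0,0],72],[[0,0,0],[0,0,-0.2],72],[[0,0,0],[0,0,-0.7],72],[[0,0,0],[0,0,-0.7],72],[[0,0,0],[0.35,-0.02,-0.2],72],[[0,0,0],[0.83,-0.05,0],72],[[0,0,0],[0.83,-0.05,0],72],[[0,0,0],[0.83,-0.05,0],72]])

```text
clock: 18.9
ee_pos: [546.6, -155.0, 140.5]
orientation: [[0.911, 0.412, -0.0], [0.412, -0.911, 0.0], [-0.0, -0.0, -1.0]]
contact_force: [-0.5, -0.9, 0.4]
finger_gap: 0.784
grip_force: 0.0
```

Emit:
servo_tool(steps=[[[0,0,0],[0.83,-0.04,0],72],[[0,0,0],[0.83,-0.04,0.2],72],[[0,0,0],[0.37,-0.02,0.3],72],[[0,0,0],[0,0,0],72],[[0,0,0],[0,0,0],72],[[0,0,0],[0,0,0],72],[[0,0,0],[0,0,0],72]])

```text
clock: 19.77
ee_pos: [635.3, -110.9, 116.7]
orientation: [[0.912, 0.411, 0.001], [0.411, -0.912, -0.001], [0.0, 0.001, -1.0]]
contact_force: [-0.7, 0.1, 1.1]
finger_gap: 0.784
grip_force: 0.0
```

```bash
python3 nav.py 635.8,-109.9,19;  python3 - <<'E'
from h import *
c,ct=cams(); im=[]
for c in(c,ct):
    b=np.array([419.5,-222.6,16])
    u,v=proj(c,[b])[0].astype(int); w=32;k=6
    a=cv2.resize(c["image"][v-w:v+w,u-w:u+w][:,:,::-1],None,fx=k,fy=k,interpolation=cv2.INTER_NEAREST)
    f=lambda X,col:cv2.polylines(a,[((proj(c,X)-[u-w,v-w]+.5)*k).astype(np.int32)],True,col,1)
    f(pts('sleeve')[-72:]+b,(0,255,255)); f(pts('barrel')[-72:]+[419.5,-222.6,12],(0,0,255)); im.append(a)
cv2.imwrite("pics/g7.png",np.hstack(im))
E
```

```text
t 19.77 p [ 635.3 -110.9  116.7] R [[0.912, 0.411, 0.001], [0.411, -0.912, -0.001], [0.0, 0.001, -1.0]] F [-0.7  0.1  1.1] gap 72.2 grip 0.0
635.8,-109.9,19 units [ 0.016 -0.016  1.954] rows 2.170820078635183
```

View pics/g7.png

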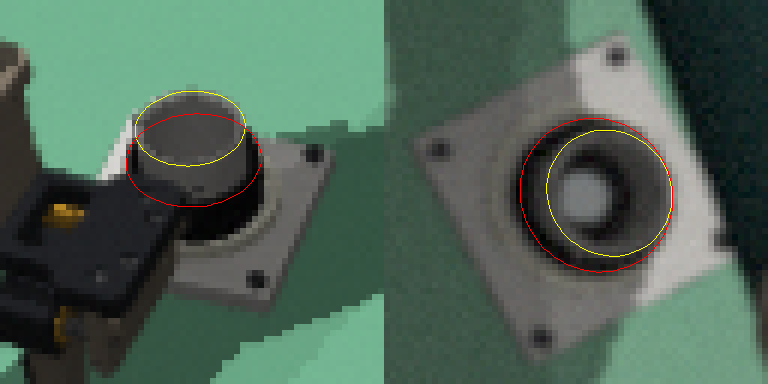

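Both views show the sleeve standing in the barrel with its rim on the home outline (scene crop (190,128), top crop (610,193)). Next, the lens cell, gripped by its collar.

Emit:
servo_tool(steps=[[[0,0,0],[0.014,-0.014,0.4],72],[[0,0,0],[0,0,0.5],72],[[0,0,0],[0,0,0.5],72],[[0,0,0],[0,0,0.35],72],[[0,0,0],[0,0,0.2],72],[[0,0,0],[0,0,0],72],[[0,0,0],[0,0,0],65],[[0,0,0],[0,0,0],45],[[0,0,0],[0,0,0],45],[[0,0,0],[0,0,0],45],[[0,0,0],[0,0,0],45],[[0,0,0],[0,0,0],45]])

```text
clock: 21.38
ee_pos: [636.4, -109.3, 19.2]
orientation: [[0.911, 0.412, 0.001], [0.412, -0.911, -0.0], [0.001, 0.001, -1.0]]
contact_force: [-1.6, -0.1, 5.5]
finger_gap: 0.577
grip_force: 25.0
```

```bash
python3 nav.py
```

```text
t 21.38 p [ 636.4 -109.3   19.2] R [[0.911, 0.412, 0.001], [0.412, -0.911, -0.0], [0.001, 0.001, -1.0]] F [-1.6 -0.1  5.5] gap 53.1 grip 25.0
```

Emit:
servo_tool(steps=[[[0,0,0],[0,0,0],45],[[0,0,0],[0,0,-0.1],45],[[0,0,0],[0,0,-0.3],45],[[0,0,0],[0,0,-0.5],45],[[0,0,0],[0,0,-0.5],45],[[0,0,0],[0,0,-0.4],45],[[0,0,0],[0,0,-0.2],45],[[0,0,0],[-0.3,0.02,0],45],[[0,0,0],[-0.6,0.03,0],45],[[0,0,0],[-0.6,0.03,0],45],[[0,0,0],[-0.6,0.03,0],45],[[0,0,0],[-0.6,0.03,0],45]], grip_force=32)

```text
clock: 22.88
ee_pos: [512.9, -172.0, 117.3]
orientation: [[0.911, 0.411, -0.003], [0.411, -0.911, 0.0], [-0.002, -0.001, -1.0]]
contact_force: [0.1, 0.1, 0.1]
finger_gap: 0.575
grip_force: 32.0
```

Emit:
servo_tool(steps=[[[0,0,0],[-0.6,0.03,0],45],[[0,0,0],[-0.6,0.03,0],45],[[0,0,0],[-0.6,0.03,0],45],[[0,0,0],[-0.38,0.03,0],45],[[0,0,0],[0,0.01,0],45],[[0,0,0],[0,0,0],45],[[0,0,0],[0,0,0],45],[[0,0,0],[0,0,0],45]])

```text
clock: 23.88
ee_pos: [419.7, -221.5, 118.4]
orientation: [[0.911, 0.413, 0.0], [0.413, -0.911, 0.0], [0.0, -0.0, -1.0]]
contact_force: [-0.1, -0.2, -1.3]
finger_gap: 0.573
grip_force: 32.0
```

```bash
python3 nav.py 419.5,-222.5,88
```

```text
t 23.88 p [ 419.7 -221.5  118.4] R [[0.911, 0.413, 0.0], [0.413, -0.911, 0.0], [0.0, -0.0, -1.0]] F [-0.1 -0.2 -1.3] gap 52.7 grip 32.0
419.5,-222.5,88 units [-0.012  0.016  0.608] rows 0.6754230413279925
```

Emit:
servo_tool(steps=[[[0,0,0],[-0.01,0.014,0.15],45],[[0,0,0],[0,0,0.25],45],[[0,0,0],[0,0,0.2],45],[[0,0,0],[0,0,0.1],45],[[0,0,0],[0,0,0],45],[[0,0,0],[0,0,0],45],[[0,0,0],[0,0,0],45]])

```text
clock: 24.75
ee_pos: [419.2, -223.1, 83.8]
orientation: [[0.911, 0.412, 0.001], [0.412, -0.911, -0.0], [0.0, 0.001, -1.0]]
contact_force: [-0.2, 0.7, -1.4]
finger_gap: 0.573
grip_force: 32.0
```

```bash
python3 nav.py 419.5,-222.5,57.5;  python3 - <<'E'
from h import *
c=env.capture("scene"); t=env.observe()["ee_pos"]; b=t-[0,0,19.2]
u,v=proj(c,[b])[0].astype(int); w=32;k=8
a=cv2.resize(c["image"][v-w:v+w,u-w:u+w][:,:,::-1],None,fx=k,fy=k,interpolation=cv2.INTER_NEAREST)
f=lambda X,col:cv2.polylines(a,[((proj(c,X)-[u-w,v-w]+.5)*k).astype(np.int32)],True,col,1)
L=pts('lens'); f(L[72:144]+b,(0,255,0)); f(L[4*72:5*72]+b,(0,255,255)); f(L[-72:]+b,(255,255,0)); f(pts('sleeve')[-72:]+[419.5,-222.5,16],(0,0,255))
cv2.imwrite("pics/g8.png",a)
E
```

```text
t 24.75 p [ 419.2 -223.1   83.8] R [[0.911, 0.412, 0.001], [0.412, -0.911, -0.0], [0.0, 0.001, -1.0]] F [-0.2  0.7 -1.4] gap 52.7 grip 32.0
419.5,-222.5,57.5 units [ 0.01  -0.008  0.526] rows 0.5841255825800243
```

View pics/g8.png

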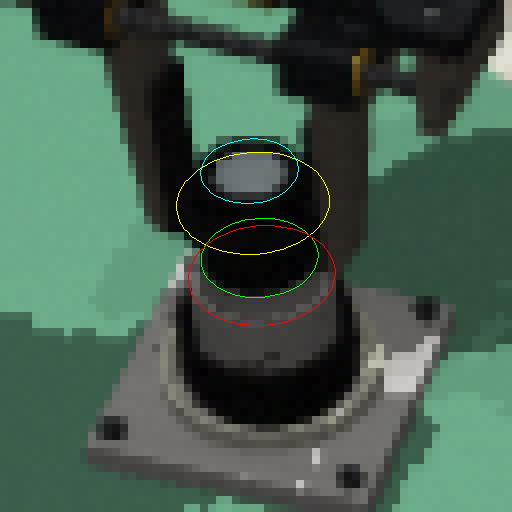

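The lens cell hangs level, with the spigot foot (green) concentric with the sleeve mouth (red at (262,275)). I lower it.

Emit:
servo_tool(steps=[[[0,0,0],[0.008,-0.006,0.08],45],[[0,0,0],[0,0,0.1],45],[[0,0,0],[0,0,0.1],45],[[0,0,0],[0,0,0.1],45],[[0,0,0],[0,0,0.08],45],[[0,0,0],[0,0,0.04],45],[[0,0,0],[0,0,0],45],[[0,0,0],[0,0,0],45]])

```text
clock: 25.8
ee_pos: [419.1, -222.4, 58.5]
orientation: [[0.911, 0.412, -0.0], [0.412, -0.911, 0.0], [-0.0, -0.0, -1.0]]
contact_force: [0.3, -0.1, -1.4]
finger_gap: 0.57
grip_force: 32.0
```

```bash
python3 nav.py 419.5,-222.5,57.3
```

```text
t 25.8 p [ 419.1 -222.4   58.5] R [[0.911, 0.412, -0.0], [0.412, -0.911, 0.0], [-0.0, -0.0, -1.0]] F [ 0.3 -0.1 -1.4] gap 52.4 grip 32.0
419.5,-222.5,57.3 units [0.006 0.005 0.023] rows 0.027279037343592064
```

Emit:
servo_tool(steps=[[[0,0,0],[0,0,0.03],45],[[0,0,0],[0,0,0],45],[[0,0,0],[0,0,0],45],[[0,0,0],[0,0,0],58],[[0,0,0],[0,0,0],74],[[0,0,0],[0,0,0],74],[[0,0,0],[0,0,-0.2],74],[[0,0,0],[0,0,-0.7],74],[[0,0,0],[0,0,-0.6],74],[[0,0,0],[0.33,-0.23,-0.1],74],[[0,0,0],[0.67,-0.46,0],74],[[0,0,0],[0.67,-0.46,0],74]], grip_force=25)

```text
clock: 27.3
ee_pos: [472.3, -135.1, 137.9]
orientation: [[0.912, 0.411, 0.001], [0.411, -0.912, -0.001], [0.001, 0.001, -1.0]]
contact_force: [-0.2, -0.4, -0.4]
finger_gap: 0.804
grip_force: 0.0
```

Emit:
servo_tool(steps=[[[0,0,0],[0.67,-0.46,0],74],[[0,0,0],[0.67,-0.46,0],74],[[0,0,0],[0.67,-0.46,0],74],[[0,0,0],[0.67,-0.46,0],74],[[0,0,0],[0.67,-0.46,0],74],[[0,0,0],[0.67,-0.46,0.3],74],[[0,0,0],[0.54,-0.36,0.3],74],[[0,0,0],[0,0,0.2],74],[[0,0,0],[0,0,0],74],[[0,0,0],[0,0,0],74],[[0,0,0],[0,0,0],74]])

```text
clock: 28.68
ee_pos: [615.3, 99.3, 97.7]
orientation: [[0.912, 0.411, 0.001], [0.411, -0.912, -0.0], [0.001, 0.001, -1.0]]
contact_force: [0.4, -0.4, 0.1]
finger_gap: 0.806
grip_force: 0.0
```

```bash
python3 nav.py 615.2,100.4,11.5;  python3 - <<'E'
from h import *
c,ct=cams(); im=[]
for c in(c,ct):
    b=np.array([419.5,-222.6,38])
    u,v=proj(c,[b])[0].astype(int); w=32;k=6
    a=cv2.resize(c["image"][v-w:v+w,u-w:u+w][:,:,::-1],None,fx=k,fy=k,interpolation=cv2.INTER_NEAREST)
    f=lambda X,col:cv2.polylines(a,[((proj(c,X)-[u-w,v-w]+.5)*k).astype(np.int32)],True,col,1)
    L=pts('lens'); f(L[4*72:5*72]+b,(0,255,255)); f(L[-72:]+b,(255,255,0)); im.append(a)
cv2.imwrite("pics/g9.png",np.hstack(im))
E
```

```text
t 28.68 p [615.3  99.3  97.7] R [[0.912, 0.411, 0.001], [0.411, -0.912, -0.0], [0.001, 0.001, -1.0]] F [ 0.4 -0.4  0.1] gap 74.2 grip 0.0
615.2,100.4,11.5 units [ 0.007 -0.022  1.725] rows 1.9168169452194745
```

View pics/g9.png

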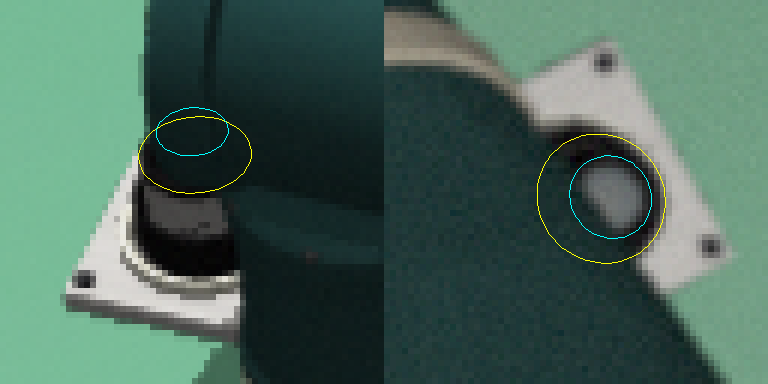

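The arm hides part of it, but the top view shows the glass inside the home outline (crop (612,195)), so the lens cell is in place. Now the bezel.

Emit:
servo_tool(steps=[[[0,0,0],[0.007,-0.018,0.4],74],[[0,0,0],[0,0,0.5],74],[[0,0,0],[0,0,0.4],74],[[0,0,0],[0,0,0.2],74],[[0,0,0],[0,0,0.15],74],[[0,0,0],[0,0,0.06],74],[[0,0,0],[0,0,0],66],[[0,0,0],[0,0,0],50],[[0,0,0],[0,0,0],50],[[0,0,0],[0,0,0],50],[[0,0,0],[0,0,0],50],[[0,0,0],[0,0,0],50]])

```text
clock: 30.28
ee_pos: [615.4, 101.5, 12.0]
orientation: [[0.911, 0.412, 0.001], [0.412, -0.911, -0.0], [0.001, 0.0, -1.0]]
contact_force: [-0.9, -0.2, 5.7]
finger_gap: 0.593
grip_force: 25.0
```

```bash
python3 nav.py
```

```text
t 30.27 p [615.4 101.5  12. ] R [[0.911, 0.412, 0.001], [0.412, -0.911, -0.0], [0.001, 0.0, -1.0]] F [-0.9 -0.2  5.7] gap 54.6 grip 25.0
```

Emit:
servo_tool(steps=[[[0,0,0],[0,0,-0.1],46],[[0,0,0],[0,0,-0.4],46],[[0,0,0],[0,0,-0.7],46],[[0,0,0],[0,0,-0.7],46],[[0,0,0],[-0.33,0.23,-0.5],46],[[0,0,0],[-0.67,0.46,0],46],[[0,0,0],[-0.67,0.46,0],46],[[0,0,0],[-0.67,0.46,0],46],[[0,0,0],[-0.67,0.46,0],46],[[0,0,0],[-0.67,0.46,0],46],[[0,0,0],[-0.67,0.46,0],46],[[0,0,0],[-0.67,0.46,0],46]])

```text
clock: 31.78
ee_pos: [456.8, -160.3, 132.6]
orientation: [[0.911, 0.412, 0.001], [0.412, -0.911, -0.001], [0.001, 0.001, -1.0]]
contact_force: [0.0, -0.1, 0.3]
finger_gap: 0.592
grip_force: 25.0
```

Emit:
servo_tool(steps=[[[0,0,0],[-0.67,0.46,0],46],[[0,0,0],[-0.55,0.37,0],46],[[0,0,0],[0,0,0],46],[[0,0,0],[0,0,0],46],[[0,0,0],[0,0,0.2],46],[[0,0,0],[0,0,0.2],46],[[0,0,0],[0,0,0],46],[[0,0,0],[0,0,0],46],[[0,0,0],[0,0,0],46]])

```text
clock: 32.9
ee_pos: [419.1, -222.1, 111.6]
orientation: [[0.911, 0.412, 0.0], [0.412, -0.911, -0.0], [0.0, 0.0, -1.0]]
contact_force: [0.3, 0.1, 0.3]
finger_gap: 0.595
grip_force: 25.0
```

```bash
python3 nav.py 419.4,-222.5,78;  python3 - <<'E'
from h import *
c=env.capture("scene"); t=env.observe()["ee_pos"]; b=t-[0,0,12]
u,v=proj(c,[b])[0].astype(int); w=32;k=8
a=cv2.resize(c["image"][v-w:v+w,u-w:u+w][:,:,::-1],None,fx=k,fy=k,interpolation=cv2.INTER_NEAREST)
f=lambda X,col:cv2.polylines(a,[((proj(c,X)-[u-w,v-w]+.5)*k).astype(np.int32)],True,col,1)
f(pts('bezel')[:72]+b,(0,255,0)); f(pts('bezel')[-72:]+b,(0,255,255))
L=pts('lens')+[419.4,-222.5,38]; f(L[4*72:5*72],(0,0,255)); f(L[-72:],(255,255,0))
cv2.imwrite("pics/g10.png",a)
E
```

```text
t 32.9 p [ 419.1 -222.1  111.6] R [[0.911, 0.412, 0.0], [0.412, -0.911, -0.0], [0.0, 0.0, -1.0]] F [0.3 0.1 0.3] gap 54.7 grip 25.0
419.4,-222.5,78 units [0.002 0.009 0.672] rows 0.7464226645368823
```

View pics/g10.png

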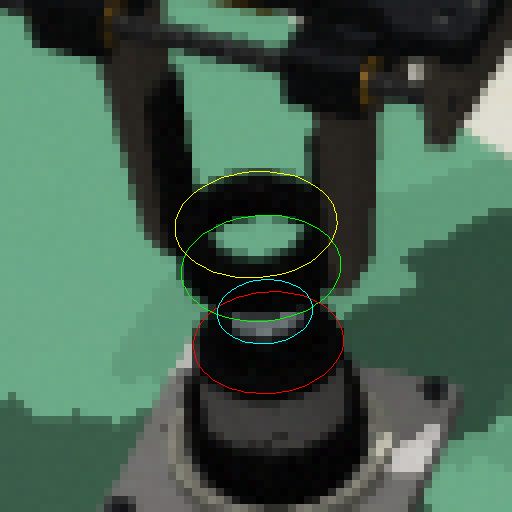

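The bezel is level above the seated lens cell, whose collar lies on its home outline (red at (268,342)), and the axes agree. I lower the bezel.

Emit:
servo_tool(steps=[[[0,0,0],[0,0.006,0.12],46],[[0,0,0],[0,0,0.12],46],[[0,0,0],[0,0,0.12],46],[[0,0,0],[0,0,0.1],46],[[0,0,0],[0,0,0.1],46],[[0,0,0],[0,0,0.06],46],[[0,0,0],[0,0,0.03],46],[[0,0,0],[0,0,0],46],[[0,0,0],[0,0,0],46],[[0,0,0],[0,0,0],46]])

```text
clock: 34.2
ee_pos: [419.1, -222.5, 79.1]
orientation: [[0.911, 0.412, 0.0], [0.412, -0.911, -0.0], [0.0, 0.0, -1.0]]
contact_force: [-0.4, 0.0, -0.4]
finger_gap: 0.595
grip_force: 25.0
```

```bash
python3 nav.py 419.4,-222.5,78
```

```text
t 34.2 p [ 419.1 -222.5   79.1] R [[0.911, 0.412, 0.0], [0.412, -0.911, -0.0], [0.0, 0.0, -1.0]] F [-0.4  0.  -0.4] gap 54.8 grip 25.0
419.4,-222.5,78 units [0.006 0.003 0.022] rows 0.025248270816698545
```

Emit:
servo_tool(steps=[[[0,0,0],[0,0,0.025],46],[[0,0,0],[0,0,0],46],[[0,0,0],[0,0,0],60],[[0,0,0],[0,0,0],76],[[0,0,0],[0,0,0],76],[[0,0,0],[0,0,-0.2],76],[[0,0,0],[0,0,-0.7],76],[[0,0,0],[0,0,-0.7],76],[[0,0,0],[0.5,0,-0.3],76],[[0,0,0],[0.8,0,0],76],[[0,0,0],[0.8,0,0],76],[[0,0,0],[0.8,0,0],76]])

```text
clock: 35.7
ee_pos: [552.3, -162.3, 173.6]
orientation: [[0.911, 0.412, 0.001], [0.412, -0.911, -0.0], [0.001, 0.001, -1.0]]
contact_force: [0.6, -0.4, 0.5]
finger_gap: 0.822
grip_force: 0.0
```

Emit:
servo_tool(steps=[[[0,0,0],[0.8,0,0],76],[[0,0,0],[0.6,0,0],76],[[0,0,0],[0,0,0],76],[[0,0,0],[0,0,0],76],[[0,0,0],[0,0,0],76],[[0,0,0],[0,0,0],76]])

```text
clock: 36.45
ee_pos: [614.3, -134.6, 173.0]
orientation: [[0.912, 0.411, -0.0], [0.411, -0.912, -0.0], [-0.0, 0.0, -1.0]]
contact_force: [0.5, -0.2, 0.2]
finger_gap: 0.826
grip_force: 0.0
```

```bash
python3 nav.py;  python3 - <<'E'
from h import *
c,ct=cams(); im=[]
for c in(c,ct):
    b=np.array([419.4,-222.5,66])
    u,v=proj(c,[b])[0].astype(int); w=32;k=6
    a=cv2.resize(c["image"][v-w:v+w,u-w:u+w][:,:,::-1],None,fx=k,fy=k,interpolation=cv2.INTER_NEAREST)
    f=lambda X,col:cv2.polylines(a,[((proj(c,X)-[u-w,v-w]+.5)*k).astype(np.int32)],True,col,1)
    f(pts('bezel')[:72]+b,(0,255,0)); f(pts('bezel')[-72:]+b,(0,255,255)); im.append(a)
cv2.imwrite("pics/g11.png",np.hstack(im))
E
```

```text
t 36.45 p [ 614.3 -134.6  173. ] R [[0.912, 0.411, -0.0], [0.411, -0.912, -0.0], [-0.0, 0.0, -1.0]] F [ 0.5 -0.2  0.2] gap 76.0 grip 0.0
```

View pics/g11.png

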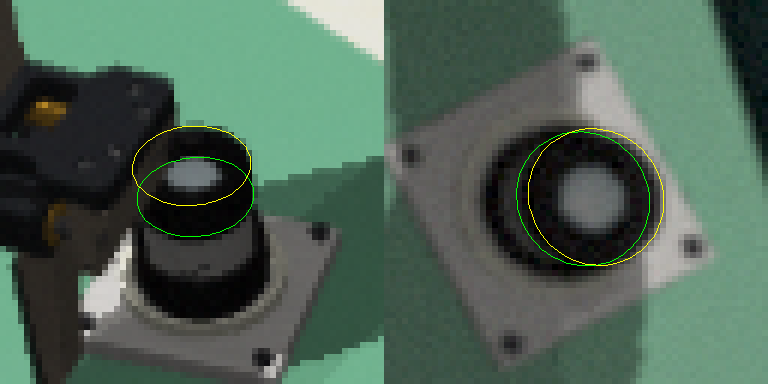

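Both views show the finished stack standing straight, with the bezel on its home outline (scene crop (192,165), top crop (597,197)) and the glass visible. I'm handing it in.

```bash
python3 -c "
from bench import env
print(env.finish_job())"
```

```text
the job is handed in; nothing more can be done
None
```

The lens unit is built in the nest and handed in at about 36 s: barrel, sleeve, lens cell and bezel each matched their home outlines in the camera checks, but the hand-in returned no verdict.

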